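Unload a stamped silver bar from the stamping block into its catch tray

TASK

The silver bar in the nest of the stamping block is finished: slide the end stop open, slide the bar along the nest and out over the ledge so that it drops down the chute and lies in the catch tray, then slide the stop shut again, ready for the next bar. The bar is walled in and held by a spring plunger, so press a fingertip on its top and draw it out under steady pressure; the silver is soft, so never bear on it with more than 25 N, and do not lift it out. Leave the hammer, the punch stand and the tin where they are.

Things in the scene. Friction and masses are not known exactly. Their poses are not given: they have to be found in the camera images.
- block: Stamping block, fixed on a rubber mat whose thickness differs (4 to 12 mm). Wood 100 x 110 mm, steel plate on top, chute and tray on its +x side. Origin on the mat's top; x along the nest to the chute, y left, z up. Own-frame mm: wood spans x -60..40, y -55..55; plate top (nest bed) z 95. Only the back stop and the stop's pin rise above the bar's top.
- nest_mouth (a point): Middle of the ledge on the bed (block x 40, y 0, z 95 mm); axes as the block's. The nest is a channel along x, 35.5 mm wide, between steel rails 7.5 mm high and 22 mm wide, open here. The chute below starts at x 47, z 72, 60 mm wide, slopes 40 degrees down into the tray, walls up to 30 mm above it.
- back_stop (a point): Top middle of the steel back stop that closes the nest behind the bar: block x -42..-28, y -40..40, top z 111 mm (16 mm above the bed); this point at x -35.
- bar_center (a point): Centre, half-way up, of the plain silver bar, 64 mm (its x, along the nest) x 34 x 10 mm, 230 g, flat on the bed; top 5 mm above this point, 2.5 mm above the rails; tail 0.5 to 2.5 mm off the back stop. Rigid: some 10 to 20 N per mm pressed, and fingers landing at over 5 mm/s can already pass the 25 N that mark it. It tips and falls once the whole fingertip is past the ledge.
- plunger_tip (a point): Tip of the spring ball plunger in the +y rail (block x -10 mm, 4 mm above the bed): it pushes the bar sideways with about 10 N on the other rail for the first 17 mm, until the bar's tail is past it. Pressed with 12 N, the bar takes 7 to 9 N to draw along, 4 to 5 N once past the plunger; a fingertip pressing under about 8 N slips. Pulling askew makes it bind.
- stop (a joint): Travel (m) of the end stop, a flat steel bolt 4 mm thick sliding on the block's front face across the nest's mouth: 0 = fully shut, 0.045 = fully open, towards the block's +y, at its limit; clear of the nest from 0.038. Stays where left; about 3 N moves it. Its top edge is level with the rails, so a fingertip drawing the bar passes above it.
- stop_pin (a point): Middle of the end stop's upright brass finger pin, 12 mm diameter, 28 mm high (14 mm above and below this point), free all round above the rails. Moves along the block's y with the stop: at block x 43, y 52, z 116 mm when shut, y 97 when open.
- tray (a point): Middle of the wooden catch tray's floor, 4 mm above the mat; axes as the block's. The tray is 120 mm (x) by 100 mm (y) outside, walls 5 mm thick, 40 mm high, 20 mm under the chute. The bar must end lying in it.
- hammer: Bystander: hammer with wooden handle, 240 mm long, lying on the block's -y side; origin under its middle.
- punches: Bystander: wooden stand 60 x 110 x 35 mm with eight upright steel punches, 85 mm high in all, on the block's +y side; origin under its middle.
- tin: Bystander: small open round metal tin, 66 mm across, 30 mm high, on the block's +y side; origin under its middle.
There are look-alikes about, which are no part of the job. Of the things that look like the part that bears bar_center, the middle-sized one is meant.

How it is judged:
By the outcome, as a careful person would: the job done as asked, in the order asked, and still so for the second after the job is handed in, with the robot touching nothing.
It also fails if it takes over 67 s, if anything falls off the work surface, if the arm or the gripper's body presses on something with over 40 N, if the wrist force passes 120 N, or if a joint passes its speed limit or range.

ROBOT

A 6-joint arm with a two-finger parallel gripper is mounted at the origin on the work surface. World frame = base frame: x ahead of the robot, y to its left, z up, the work surface at z = 0. Lengths are in mm, angles in degrees, forces in N, time in s.
With the tool pointing down it reaches from about 300 to 850 mm from the base axis. Payload 4.2 kg.
Tool frame: the origin (TCP) lies on the mounting face of the last link; the fingertips stand 191 mm ahead of it and the grasp point (between the pads) lies 172 mm ahead of it; z points along the fingers, y is the direction in which the jaws open and shut (so a half turn about z gives the same grasp; the last joint's range is limited). The gripper opens to 91 mm and grips with 3 to 60 N. Pads are 32 mm wide; open, the fingers measure 118 mm over their backs; the gripper's body (76 mm by 178 mm) begins 60 mm behind the grasp point.
Start: joints at [-74.714, 18.312, 89.639, -0, 72.044, -1.146], TCP at [162.657, -551.512, 404.776] pointing down, gripper open.
Joint ranges: [-177.97, 177.97], [-48.28, 115.42], [12.27, 149.76], [-77.06, 257.06], [2.81, 150.46], [-146.56, 146.56]. Speed limits (degrees/s): [147.25, 147.25, 180, 180, 180, 180].

INTERFACE

Orientations are given as [roll, pitch, yaw] about the fixed x, y, z axes, in that order (R = Rz(yaw) Ry(pitch) Rx(roll)).
In Python, from workcell import env gives the robot as it stands.
- The arm moves only by the shell command python3 -m handwheel 'ROWS' [FORCE]. ROWS is JSON, a list of rows, each an object with "gripper": the opening in per cent of the stroke, from 0 (shut) to 100 (fully open); "travel": the shift along the tool's x, y, z in m, a list of three; "twist": the turn about the tool's z in rad. In form: [{"gripper": gripper, "travel": [x, y, z], "twist": twist}, ...]. A call has 1 to 5 rows; each row shifts and turns the commanded pose from where the row before left it, along the tool's axes as they then stand; what a row does not reach is not made up. A row lasts 1/12 s, in which the tool goes at most 41.7 mm and 7.16 degrees, less where a joint would pass 70% of its speed; a pose out of reach is approached as far as the arm can. A call with a gripper value outside its range is refused whole. The fingers move at their own pace and stop on an object; FORCE is the grip in N (left out, the last holds). Time passes only in rows, so rows that do not move let the fingers close. It gives the time, the measured TCP pose, the force and the opening at its end, in the units of the state.
- env.state(): the state, without advancing time (a new reading comes with each control period).
- env.grab_frame(name): name is "scene" or "top" or "wrist"; returns a dict with "frame" (400x640x3 uint8, red, green, blue), "intrinsics" (3x3 intrinsics, pixels), "extrinsics" (4x4, takes a point from camera to world coordinates). Camera axes: x right, y down, z forward; pixel columns grow to the right and rows downward; lengths in mm; the calibration is good to about 2 mm. A picture is of the moment at which its call begins. There is no depth.
- env.job_done(): hands the job in, once; it reports no verdict.
Trained networks look in the newest picture that a camera, given by its name, has taken for a name from the list of things; names that differ only in an ending like _2 or _b are one class to them, and where a whole thing is asked for, a point or a joint stands for the part that bears it (a point fixed in the world has none). Each returns a list of dicts, best first, with "confidence" (0 to 1); they miss things now and then, are a little off and sometimes report something else, mostly with a low value. They report only what shows in the picture. A call takes as long as a camera call. They do not tell look-alikes from the thing itself.
- env.trace(camera, thing): "pixels" (400x640 bool, what is visible of it) and "uv" ([column, row] in pixels, amid what is visible of it).
- env.pinpoint(camera, thing): "uv" ([column, row] in pixels: a listed point, or the origin of a listed thing).
The state is a dict: "time_s": time; "qpos": joint angles; "qvel": joint speeds; "effort": joint torques, N m; "ee_pos": TCP position; "ee_rot": TCP orientation; "force": force on the tool from outside, world axes, zero at the start; "torque": the same for the moment, N m; "gripper_width": finger opening in mm.
Only numpy, scipy, OpenCV 4.12 (cv2) and the standard library are available. Lean on these libraries where they do the work, as an engineer would, in place of code of your own. Each camera call takes 0.05 s, during which the arm holds its last target. There are 200 camera calls.

## Working session

There is one attempt and no reset: what is moved stays moved. The work goes in short steps, Python scripts to look and compute and a shell command to move; the robot and the scene stay as the last step left them, time stands still between calls to the robot, and variables do not carry over. Pictures are saved under pics/ and viewed, about 8 in all and at most 12, crops included, and the job is handed in when it is done.

```bash
mkdir -p pics; ls
cat > h.py <<'E'
import numpy as np, cv2
from workcell import env
def P(f):
    E=np.array(f["extrinsics"],float); W2C=np.linalg.inv(E); return np.array(f["intrinsics"],float)@W2C[:3], E
def ray(f,uv):
    K=np.array(f["intrinsics"],float);E=np.array(f["extrinsics"],float)
    d=E[:3,:3]@np.linalg.solve(K,[uv[0],uv[1],1.]); return E[:3,3],d/np.linalg.norm(d)
def tri(rs):
    A=sum(np.eye(3)-np.outer(d,d) for o,d in rs); b=sum((np.eye(3)-np.outer(d,d))@o for o,d in rs)
    p=np.linalg.solve(A,b); return p,[np.linalg.norm(np.cross(p-o,d)) for o,d in rs]
def atz(r,z): o,d=r; return o+d*(z-o[2])/d[2]
def proj(f,p):
    q=P(f)[0]@np.r_[p,1]; return q[:2]/q[2]
E
cat > m1.py <<'E'
from h import *
np.set_printoptions(precision=1,suppress=True)
s=env.state(); print({k:s[k] for k in("time_s","ee_pos","ee_rot","force","gripper_width")})
for c in("scene","top"):
    f=env.grab_frame(c); cv2.imwrite(f"pics/{c}1.png",f["frame"][:,:,::-1])
    print(c,"cam at",np.array(f["extrinsics"])[:3,3])
    for t in("block","nest_mouth","back_stop","bar_center","plunger_tip","stop_pin","tray","hammer","punches","tin"):
        print(t,[(round(d["confidence"],2),np.round(d["uv"],1).tolist(),np.round(atz(ray(f,d["uv"]),105)[:2]).tolist()) for d in env.pinpoint(c,t)][:5])
E
python3 m1.py
```

```text
pics
{'time_s': 0.0, 'ee_pos': array([ 162.6, -551.4,  403.9]), 'ee_rot': array([-179.9,   -0. ,   16.4]), 'force': array([-0.2,  0.7,  0.3]), 'gripper_width': 91.21942723651075}
scene cam at [998.9 886.7 805.7]
block [(0.65, [315.0, 190.2], [577.0, 23.0])]
nest_mouth [(0.57, [304.3, 170.2], [564.0, -75.0]), (0.35, [315.3, 170.2], [536.0, -63.0])]
back_stop [(0.69, [325.8, 154.7], [472.0, -125.0])]
bar_center [(0.85, [221.5, 249.9], [865.0, 143.0]), (0.62, [318.1, 162.1], [510.0, -98.0]), (0.43, [342.7, 154.4], [425.0, -107.0])]
plunger_tip []
stop_pin [(0.72, [314.8, 171.9], [541.0, -56.0]), (0.56, [279.2, 211.3], [697.0, 68.0])]
tray [(0.87, [277.2, 212.3], [703.0, 69.0])]
hammer [(0.87, [285.3, 162.7], [598.0, -133.0])]
punches [(0.92, [377.0, 221.5], [495.0, 201.0])]
tin [(0.65, [330.1, 242.8], [633.0, 222.0])]
top cam at [ 467.    49.1 1035.3]
block [(0.82, [366.6, 228.1], [518.0, -85.0])]
nest_mouth []
back_stop [(0.93, [377.9, 241.2], [487.0, -111.0]), (0.62, [344.1, 175.7], [646.0, -33.0])]
bar_center [(0.81, [371.1, 224.4], [527.0, -96.0]), (0.72, [423.6, 300.6], [347.0, -215.0]), (0.63, [311.4, 116.4], [795.0, 46.0])]
plunger_tip []
stop_pin [(0.66, [346.1, 214.5], [551.0, -36.0])]
tray []
hammer [(0.97, [433.2, 215.4], [547.0, -246.0])]
punches [(0.98, [287.2, 264.3], [433.0, 105.0])]
tin [(0.85, [280.4, 197.7], [593.0, 122.0])]
```

```bash
python3 - <<'E'
import cv2,numpy as np
a=cv2.imread("pics/top1.png")[80:330,240:480]; b=cv2.imread("pics/scene1.png")[110:290,190:420]
cv2.imwrite("pics/v1.png",cv2.resize(a,None,fx=2.4,fy=2.4,interpolation=3))
cv2.imwrite("pics/v2.png",cv2.resize(b,None,fx=3.2,fy=3.2,interpolation=3))
E
cat > m2.py <<'E'
from h import *
from scipy.optimize import least_squares
np.set_printoptions(precision=1,suppress=True)
T={"block":(0,0,0),"back_stop":(-35,0,111),"stop_pin":(43,52,116),"nest_mouth":(40,0,95),"tray":None}
L={"scene":{"nest_mouth":(304.3,170.2),"back_stop":(325.8,154.7),"stop_pin":(314.8,171.9),"bar":(318.1,162.1)},
   "top":{"back_stop":(377.9,241.2),"stop_pin":(346.1,214.5),"bar":(371.1,224.4)}}
T["bar"]=(5.5,0,100)
F={c:env.grab_frame(c) for c in L}
def res(p):
    x,y,a,z=p; R=np.array([[np.cos(a),-np.sin(a),0],[np.sin(a),np.cos(a),0],[0,0,1]])
    r=[]
    for c in L:
        for t,uv in L[c].items(): r+=list(proj(F[c],R@np.array(T[t])+[x,y,z])-uv)
    return np.array(r+[(z-8)/4])
s=least_squares(res,[520,-95,.5,8],loss="soft_l1",x_scale=[10,10,.1,3])
print(s.x[:2],np.degrees(s.x[2]),s.x[3]); print(s.fun)
for t in("stop_pin","back_stop","bar"):
    print(t,*tri([ray(F[c],L[c][t]) for c in L]))
E
python3 m2.py
```

```text
[520.  -96.6] 14.304669079060954 7.076106540943151
[ 0.1 -1.6 -1.2  0.5  0.6 -1.1 -4.3  1.  -1.6  0.1  0.4  0.2 -0.1  0.5
 -0.2]
stop_pin [550.1 -35.3 119.8] [np.float64(0.5447243085849739), np.float64(0.5447243085849804)]
back_stop [ 484.  -107.5  118.5] [np.float64(2.6112554864933926), np.float64(2.6112554864933806)]
bar [520.7 -91.3 112.9] [np.float64(6.466885274719688), np.float64(6.466885274719628)]
```

View pics/v1.png

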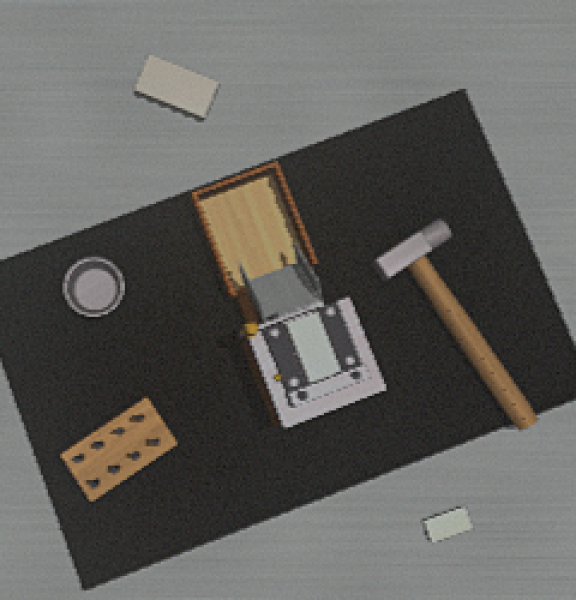

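View pics/v2.png

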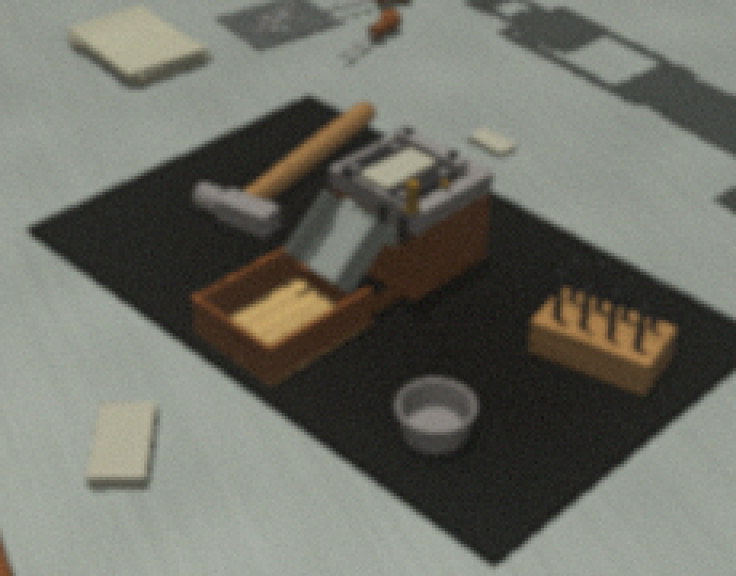

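Top (2.4x crop): the bar sits in the nest at crop (315,350), the pin at (250,328), and the tray lies beyond, up and to the left. The scene view agrees. The loose pale slabs near crop (175,88) and (447,523) are the large and small look-alikes, so the bar in the nest is the middle-sized one. Next I move above the block.

```bash
R='' ; python3 -m handwheel '[{"gripper":50,"travel":[0.0328,-0.0235,0],"twist":0},{"gripper":50,"travel":[0.0328,-0.0235,0],"twist":0},{"gripper":50,"travel":[0.0328,-0.0235,0],"twist":0},{"gripper":50,"travel":[0.0328,-0.0235,0],"twist":0},{"gripper":50,"travel":[0.0328,-0.0235,0],"twist":0}]' 10
python3 -m handwheel '[{"gripper":50,"travel":[0.0328,-0.0235,0],"twist":0},{"gripper":50,"travel":[0.0328,-0.0235,0],"twist":0},{"gripper":50,"travel":[0.0328,-0.0235,0],"twist":0},{"gripper":50,"travel":[0.0328,-0.0235,0],"twist":0},{"gripper":50,"travel":[0.0328,-0.0235,0],"twist":0}]'
python3 -m handwheel '[{"gripper":50,"travel":[0.0328,-0.0235,0],"twist":0},{"gripper":50,"travel":[0.0328,-0.0235,0],"twist":0},{"gripper":50,"travel":[0.0328,-0.0235,0],"twist":0},{"gripper":50,"travel":[0.0328,-0.0235,0],"twist":0},{"gripper":50,"travel":[0.0328,-0.0235,0],"twist":0}]'
python3 -m handwheel '[{"gripper":50,"travel":[0,0,0],"twist":0},{"gripper":50,"travel":[0,0,0],"twist":0}]'
cat > m3.py <<'E'
from h import *
import sys
np.set_printoptions(precision=1,suppress=True)
s=env.state(); print({k:s[k] for k in("time_s","ee_pos","ee_rot","force","gripper_width")})
f=env.grab_frame("wrist"); cv2.imwrite("pics/"+sys.argv[1]+".png",f["frame"][:,:,::-1])
print("cam",np.array(f["extrinsics"])[:3,3])
Z={"block":7,"nest_mouth":102,"back_stop":118,"bar_center":107,"plunger_tip":106,"stop_pin":123,"tray":11}
for t in Z:
    print(t,[(round(d["confidence"],2),np.round(d["uv"],1).tolist(),atz(ray(f,d["uv"]),Z[t])[:2].round(1).tolist()) for d in env.pinpoint("wrist",t)][:3])
for t in("bar_center","back_stop"):
  for d in env.trace("wrist",t)[:2]:
    c=max(cv2.findContours(d["pixels"].astype(np.uint8),0,2)[0],key=cv2.contourArea); b=cv2.boxPoints(cv2.minAreaRect(c))
    w=np.array([atz(ray(f,q),Z[t]+(5 if t=="bar_center" else 0))[:2] for q in b]); print(t,round(d["confidence"],2),w.round(1).tolist(),"mid",w.mean(0),[round(float(np.degrees(np.arctan2(*(w[i+1]-w[i])[::-1]))),1) for i in (0,1)],[round(float(np.linalg.norm(w[i+1]-w[i])),1) for i in (0,1)])
E
python3 m3.py w1
```

```text
time_s: 1.62
ee_pos: [287.4, -390.9, 404.8]
ee_rot: [180.0, -0.0, 16.4]
force: [0.3, -0.5, -0.3]
gripper_width: 61.0
time_s: 2.03
ee_pos: [411.5, -231.5, 405.1]
ee_rot: [180.0, -0.0, 16.4]
force: [0.7, -0.8, 0.7]
gripper_width: 45.5
time_s: 2.45
ee_pos: [535.7, -72.3, 404.9]
ee_rot: [180.0, -0.0, 16.5]
force: [0.2, -0.8, -0.3]
gripper_width: 45.6
time_s: 2.62
ee_pos: [535.7, -72.6, 404.4]
ee_rot: [180.0, 0.0, 16.6]
force: [-0.8, 0.2, 0.7]
gripper_width: 45.8
{'time_s': 2.6167, 'ee_pos': array([535.7, -72.6, 404.4]), 'ee_rot': array([180. ,   0. ,  16.6]), 'force': array([-0.8,  0.2,  0.7]), 'gripper_width': 45.82298969960255}
cam [607.5 -51.4 384.2]
block []
nest_mouth [(0.95, [339.2, 176.0], [559.3, -81.1])]
back_stop [(0.96, [345.9, 270.8], [487.5, -108.6])]
bar_center [(0.73, [345.8, 217.1], [528.8, -96.1])]
plunger_tip []
stop_pin [(0.95, [269.1, 181.7], [543.5, -29.2])]
tray [(0.81, [329.0, 47.5], [663.2, -42.7]), (0.69, [145.5, 225.6], [427.8, 100.5]), (0.25, [144.9, 61.5], [598.7, 128.5])]
bar_center 0.85 [[552.8, -66.9], [564.3, -98.4], [503.5, -122.6], [491.1, -89.2]] mid [527.9 -94.3] [-69.9, -158.3] [33.6, 65.4]
back_stop 0.69 [[612.9, 174.1], [733.8, -230.8], [549.4, -335.5], [400.8, 161.9]] mid [574.2 -57.6] [-73.4, -150.4] [422.5, 212.1]
```

View pics/w1.png

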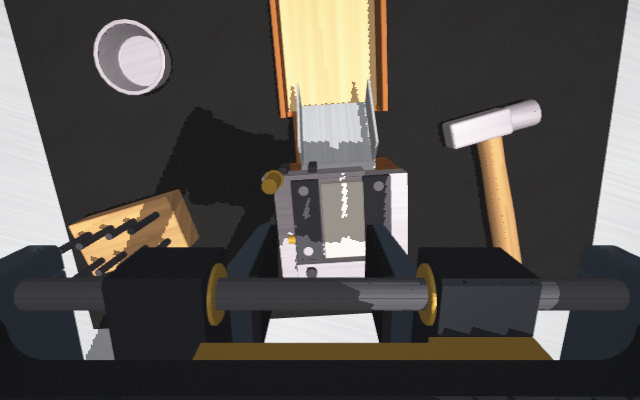

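The wrist view shows the mouth at (339,176), the pin at (269,182), the back stop at (346,271) and the bar top around (345,217). The block's yaw is nearer 20 degrees. I'll fit it using all the views.

```bash
cat > m4.py <<'E'
from m2 import *
L["wrist"]={"nest_mouth":(339.2,176),"back_stop":(345.9,270.8),"stop_pin":(269.1,181.7),"tray":(329,47.5)}
T["tray"]=None
del L["scene"]["bar"],L["top"]["bar"],L["wrist"]["tray"]
F["wrist"]=env.grab_frame("wrist")
s=least_squares(res,[520,-95,.35,8],loss="soft_l1",x_scale=[10,10,.1,3])
print("FIT",s.x[:2],np.degrees(s.x[2]),s.x[3]); print(s.fun)
x,y,a,z=s.x
w=np.array([540,-60,0]);
for n,q in(("pin",(43,52)),("bar",(5.5,0)),("mouth",(40,0)),("tray",(100,0))):
    p=np.array([x,y])+np.array([[np.cos(a),-np.sin(a)],[np.sin(a),np.cos(a)]])@q; print(n,p)
f=F["wrist"]
im=f["frame"][150:300,240:440,::-1].copy(); im=cv2.resize(im,None,fx=4,fy=4,interpolation=3)
R=np.array([[np.cos(a),-np.sin(a),0],[np.sin(a),np.cos(a),0],[0,0,1]])
def poly(ps,c):
    u=np.array([(proj(f,R@np.array(p)+[x,y,z])-[240,150])*4 for p in ps]); cv2.polylines(im,[np.int32(u)],True,c,1)
poly([(40,17.75,102.5),(40,-17.75,102.5),(-28,-17.75,102.5),(-28,17.75,102.5)],(0,255,0))
poly([(40,39.75,102.5),(40,-39.75,102.5),(-28,-39.75,102.5),(-28,39.75,102.5)],(0,0,255))
poly([(43+6*np.cos(t),52+6*np.sin(t),130) for t in np.linspace(0,6,20)],(255,0,255))
poly([(37.5,17,105),(37.5,-17,105),(-26.5,-17,105),(-26.5,17,105)],(255,255,0))
cv2.imwrite("pics/ov.png",im)
E
python3 m4.py
```

```text
[520.  -96.6] 14.304669079060954 7.076106540943151
[ 0.1 -1.6 -1.2  0.5  0.6 -1.1 -4.3  1.  -1.6  0.1  0.4  0.2 -0.1  0.5
 -0.2]
stop_pin [550.1 -35.3 119.8] [np.float64(0.5447243085849739), np.float64(0.5447243085849804)]
back_stop [ 484.  -107.5  118.5] [np.float64(2.6112554864933926), np.float64(2.6112554864933806)]
bar [520.7 -91.3 112.9] [np.float64(6.466885274719688), np.float64(6.466885274719628)]
FIT [520.9 -96.5] 19.940934242397958 8.817180112458919
[ 0.7 -1.5 -2.3 -0.4  2.7 -1.6 -0.1 -0.8 -0.6  2.3 -0.1  0.2 -1.4 -1.4
  2.3  0.1  0.2]
pin [543.6 -33. ]
bar [526.1 -94.7]
mouth [558.5 -82.9]
tray [614.9 -62.4]
```

View pics/ov.png

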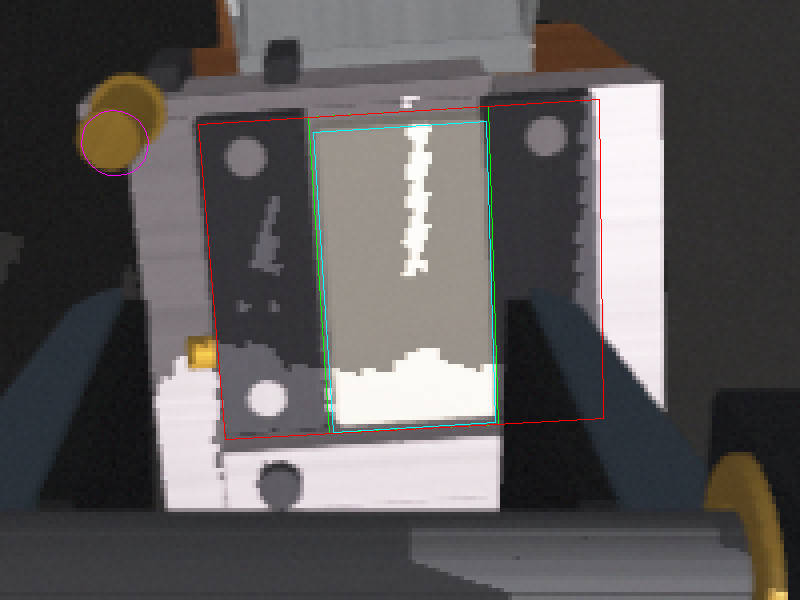

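The overlay matches well. The bar edges suggest a yaw of about 20.8 degrees, so I'll align to that, go to the pin at about (544,-31) and descend around it.

```bash
python3 -m handwheel '[{"gripper":50,"travel":[0,0,0],"twist":-0.073},{"gripper":50,"travel":[0.0113,-0.0179,0],"twist":0},{"gripper":50,"travel":[0.0112,-0.0179,0],"twist":0},{"gripper":50,"travel":[0,0,0.025],"twist":0},{"gripper":50,"travel":[0,0,0.025],"twist":0}]' 10
python3 -m handwheel '[{"gripper":50,"travel":[0,0,0],"twist":0}]'; python3 m3.py w2
python3 - <<'E'
from h import *
c=cv2.imread("pics/w2.png"); cv2.imwrite("pics/w2v.png",c[:300])
E
```

```text
time_s: 3.68
ee_pos: [543.9, -31.9, 355.6]
ee_rot: [179.9, -0.2, 20.7]
force: [-0.9, -1.0, -0.6]
gripper_width: 45.8
time_s: 3.77
ee_pos: [541.9, -32.3, 350.5]
ee_rot: [-179.8, 0.5, 20.7]
force: [-1.3, -0.5, -1.1]
gripper_width: 45.8
{'time_s': 3.7667, 'ee_pos': array([541.9, -32.3, 350.5]), 'ee_rot': array([-179.8,    0.5,   20.7]), 'force': array([-1.3, -0.5, -1.1]), 'gripper_width': 45.808375807373096}
cam [611.9  -6.1 329.7]
block []
nest_mouth [(0.83, [400.0, 217.5], [560.6, -81.8])]
back_stop []
bar_center []
plunger_tip []
stop_pin [(0.94, [321.6, 225.0], [543.6, -31.2]), (0.53, [164.7, 61.1], [602.3, 83.1])]
tray [(0.71, [386.5, 63.4], [661.6, -45.1])]
bar_center 0.69 [[554.1, -72.0], [571.6, -81.5], [555.1, -110.2], [536.8, -100.9]] mid [554.4 -91.2] [-28.3, -119.9] [19.9, 33.1]
back_stop 0.55 [[603.1, 169.9], [721.8, -146.1], [582.9, -241.1], [435.2, 148.8]] mid [585.7 -17.1] [-69.4, -145.6] [337.6, 168.3]
```

View pics/w2v.png

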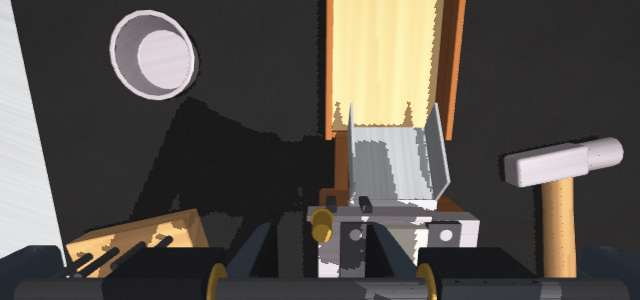

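The pin at (321,225) is centred between the fingers. I descend and grip it.

```bash
python3 -m handwheel '[{"gripper":50,"travel":[0.001,0,0.02],"twist":0},{"gripper":50,"travel":[0,0,0.016],"twist":0},{"gripper":50,"travel":[0,0,0],"twist":0},{"gripper":0,"travel":[0,0,0],"twist":0},{"gripper":0,"travel":[0,0,0],"twist":0}]' 10
python3 -m handwheel '[{"gripper":0,"travel":[0,0,0],"twist":0},{"gripper":0,"travel":[0,0,0],"twist":0},{"gripper":0,"travel":[0,0,0],"twist":0},{"gripper":0,"travel":[0,0,0],"twist":0},{"gripper":0,"travel":[0,0,0],"twist":0}]'
```

```text
time_s: 4.68
ee_pos: [544.6, -32.5, 319.7]
ee_rot: [180.0, -0.1, 20.6]
force: [0.2, -0.2, 0.0]
gripper_width: 34.9
time_s: 5.1
ee_pos: [544.1, -31.7, 319.4]
ee_rot: [-179.9, -0.1, 20.6]
force: [-1.1, 5.1, 4.7]
gripper_width: 11.3
```

Gripped at 11.3 mm opening. I slide the stop open.

```bash
python3 -m handwheel '[{"gripper":0,"travel":[0,-0.005,0],"twist":0},{"gripper":0,"travel":[0,-0.005,0],"twist":0},{"gripper":0,"travel":[0,-0.005,0],"twist":0},{"gripper":0,"travel":[0,-0.005,0],"twist":0},{"gripper":0,"travel":[0,-0.005,0],"twist":0}]' 
python3 -m handwheel '[{"gripper":0,"travel":[0,-0.005,0],"twist":0},{"gripper":0,"travel":[0,-0.005,0],"twist":0},{"gripper":0,"travel":[0,-0.005,0],"twist":0},{"gripper":0,"travel":[0,-0.0025,0],"twist":0},{"gripper":0,"travel":[0,0,0],"twist":0}]'
```

```text
time_s: 5.52
ee_pos: [535.6, -8.8, 319.3]
ee_rot: [179.9, -0.1, 20.6]
force: [1.0, -3.6, 5.5]
gripper_width: 11.6
time_s: 5.93
ee_pos: [529.2, 8.1, 319.3]
ee_rot: [180.0, -0.1, 20.7]
force: [0.7, -1.0, 6.1]
gripper_width: 11.3
```

```bash
python3 -m handwheel '[{"gripper":0,"travel":[0,-0.002,0],"twist":0},{"gripper":0,"travel":[0,-0.001,0],"twist":0},{"gripper":0,"travel":[0,0,0],"twist":0}]' 
python3 -m handwheel '[{"gripper":28,"travel":[0,0,0],"twist":0},{"gripper":28,"travel":[0,0,0],"twist":0},{"gripper":28,"travel":[0,0,0],"twist":0}]'
python3 -m handwheel '[{"gripper":28,"travel":[0,0,-0.02],"twist":0},{"gripper":28,"travel":[0,0,-0.02],"twist":0},{"gripper":28,"travel":[0,0,0],"twist":0},{"gripper":0,"travel":[0,0,0],"twist":0}]'
```

```text
time_s: 6.18
ee_pos: [528.3, 10.6, 319.3]
ee_rot: [180.0, -0.1, 20.6]
force: [0.9, -2.2, 5.5]
gripper_width: 11.3
time_s: 6.43
ee_pos: [527.7, 10.6, 318.0]
ee_rot: [-179.9, 0.1, 20.6]
force: [-0.0, 0.1, -0.1]
gripper_width: 25.3
time_s: 6.77
ee_pos: [528.2, 10.4, 359.0]
ee_rot: [180.0, -0.1, 20.6]
force: [-0.3, 0.9, -0.6]
gripper_width: 21.6
```

```bash
python3 m3.py w3
python3 - <<'E'
from h import *
c=cv2.imread("pics/w3.png"); cv2.imwrite("pics/w3v.png",c[:300])
E
```

```text
{'time_s': 6.7667, 'ee_pos': array([528.2,  10.4, 359. ]), 'ee_rot': array([180. ,  -0.1,  20.6]), 'force': array([-0.3,  0.9, -0.6]), 'gripper_width': 21.58308099417402}
cam [598.4  36.5 338.9]
block [(0.81, [418.2, 230.0], [521.5, -96.0]), (0.16, [198.2, 250.8], [422.5, 103.9])]
nest_mouth [(0.85, [458.3, 222.1], [558.9, -82.2]), (0.58, [432.6, 69.5], [644.7, -21.4])]
back_stop [(0.23, [316.9, 226.4], [525.9, 12.3])]
bar_center [(0.76, [459.4, 270.8], [526.8, -97.0])]
plunger_tip [(0.33, [434.7, 69.3], [644.5, -21.6])]
stop_pin [(0.78, [319.1, 226.2], [528.2, 11.6])]
tray [(0.92, [431.2, 71.4], [660.7, -43.2])]
bar_center 0.58 [[524.5, -73.3], [556.7, -63.0], [564.5, -99.1], [532.4, -110.8]] mid [544.5 -86.6] [17.8, -77.8] [33.8, 36.9]
back_stop 0.93 [[603.1, 189.4], [715.8, -110.5], [569.6, -208.9], [431.3, 159.1]] mid [580.    7.3] [-69.4, -146.1] [320.4, 176.2]
```

View pics/w3v.png

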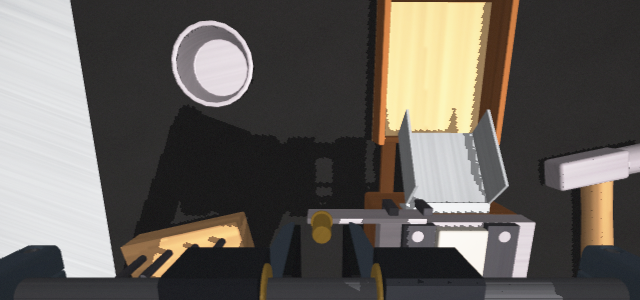

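The stop is fully open: it moved 45.3 mm, with the pin now at (320,228). I close the fingers, move over the bar and stop short of contact.

```bash
python3 -m handwheel '[{"gripper":0,"travel":[-0.0104,0.0325,0],"twist":0},{"gripper":0,"travel":[-0.0104,0.0325,0],"twist":0},{"gripper":0,"travel":[-0.0104,0.0325,0],"twist":0},{"gripper":0,"travel":[0,0,0],"twist":-0.005},{"gripper":0,"travel":[0,0,0],"twist":0}]' 20
python3 -m handwheel '[{"gripper":0,"travel":[0,0,0.02],"twist":0},{"gripper":0,"travel":[0,0,0.015],"twist":0},{"gripper":0,"travel":[0,0,0.008],"twist":0},{"gripper":0,"travel":[0,0,0],"twist":0},{"gripper":0,"travel":[0,0,0],"twist":0}]'
```

```text
time_s: 7.68
ee_pos: [533.3, -93.5, 358.6]
ee_rot: [-180.0, 0.0, 20.7]
force: [1.0, 0.1, -0.7]
gripper_width: 0.2
time_s: 8.1
ee_pos: [533.4, -91.4, 315.7]
ee_rot: [-180.0, 0.0, 21.0]
force: [-0.3, 0.4, 1.2]
gripper_width: 0.7
```

```bash
python3 -m handwheel '[{"gripper":0,"travel":[0,0,0.001],"twist":0},{"gripper":0,"travel":[0,0,0.001],"twist":0},{"gripper":0,"travel":[0,0,0.001],"twist":0},{"gripper":0,"travel":[0,0,0.0005],"twist":0},{"gripper":0,"travel":[0,0,0],"twist":0}]' 
python3 -m handwheel '[{"gripper":0,"travel":[0,0,0.00035],"twist":0},{"gripper":0,"travel":[0,0,0.00035],"twist":0},{"gripper":0,"travel":[0,0,0.00035],"twist":0},{"gripper":0,"travel":[0,0,0.00035],"twist":0}]'
python3 -m handwheel '[{"gripper":0,"travel":[0,0,0.0003],"twist":0},{"gripper":0,"travel":[0,0,0.0003],"twist":0}]'
```

```text
time_s: 8.52
ee_pos: [533.3, -92.1, 312.4]
ee_rot: [180.0, -0.0, 20.9]
force: [-0.4, 0.4, 0.9]
gripper_width: 0.6
time_s: 8.85
ee_pos: [533.4, -92.1, 310.8]
ee_rot: [180.0, -0.0, 20.9]
force: [-0.0, -0.0, -0.7]
gripper_width: 0.3
time_s: 9.02
ee_pos: [533.3, -92.1, 310.2]
ee_rot: [180.0, 0.0, 20.9]
force: [-0.1, -0.7, -0.3]
gripper_width: 0.4
```

```bash
for i in 1; do python3 -m handwheel '[{"gripper":0,"travel":[0,0,0.0003],"twist":0},{"gripper":0,"travel":[0,0,0.0003],"twist":0},{"gripper":0,"travel":[0,0,0.0003],"twist":0}]'; done
```

```text
time_s: 9.27
ee_pos: [533.3, -92.1, 309.3]
ee_rot: [180.0, 0.0, 20.9]
force: [-0.4, 0.6, -0.2]
gripper_width: 0.4
```

```bash
python3 -m handwheel '[{"gripper":0,"travel":[0,0,0.0003],"twist":0},{"gripper":0,"travel":[0,0,0.0003],"twist":0},{"gripper":0,"travel":[0,0,0.0003],"twist":0}]'
```

```text
time_s: 9.52
ee_pos: [533.3, -92.1, 308.4]
ee_rot: [180.0, -0.0, 20.9]
force: [0.1, 0.5, -0.0]
gripper_width: 0.7
```

```bash
python3 -m handwheel '[{"gripper":0,"travel":[0,0,0.0003],"twist":0},{"gripper":0,"travel":[0,0,0.0003],"twist":0},{"gripper":0,"travel":[0,0,0.0003],"twist":0}]'
```

```text
time_s: 9.77
ee_pos: [533.3, -92.1, 307.5]
ee_rot: [180.0, 0.0, 20.9]
force: [0.4, 0.0, 0.1]
gripper_width: 0.6
```

```bash
python3 -m handwheel '[{"gripper":0,"travel":[0,0,0.0003],"twist":0},{"gripper":0,"travel":[0,0,0.0003],"twist":0}]'
```

```text
time_s: 9.93
ee_pos: [533.3, -92.1, 306.9]
ee_rot: [180.0, 0.0, 20.9]
force: [0.3, 0.7, -0.3]
gripper_width: 0.4
```

```bash
python3 -m handwheel '[{"gripper":0,"travel":[0,0,0.0003],"twist":0},{"gripper":0,"travel":[0,0,0.0003],"twist":0}]'
```

```text
time_s: 10.1
ee_pos: [533.3, -92.1, 306.3]
ee_rot: [180.0, 0.0, 20.9]
force: [0.4, 0.1, -0.1]
gripper_width: 0.7
```

```bash
python3 -m handwheel '[{"gripper":0,"travel":[0,0,0.0003],"twist":0},{"gripper":0,"travel":[0,0,0.0002],"twist":0}]'
```

```text
time_s: 10.27
ee_pos: [533.4, -92.1, 305.8]
ee_rot: [180.0, 0.0, 20.9]
force: [-0.5, 0.2, -0.2]
gripper_width: 0.3
```

```bash
python3 -m handwheel '[{"gripper":0,"travel":[0,0,0.0003],"twist":0},{"gripper":0,"travel":[0,0,0.0001],"twist":0}]'
```

```text
time_s: 10.43
ee_pos: [533.3, -92.1, 305.4]
ee_rot: [180.0, 0.0, 20.9]
force: [-0.8, -0.4, 0.2]
gripper_width: 0.6
```

```bash
python3 -m handwheel '[{"gripper":0,"travel":[0,0,0.0003],"twist":0},{"gripper":0,"travel":[0,0,0.0003],"twist":0}]'
```

```text
time_s: 10.6
ee_pos: [533.4, -92.1, 304.8]
ee_rot: [180.0, 0.0, 20.9]
force: [-1.3, 0.2, 0.1]
gripper_width: 0.3
```

```bash
python3 -m handwheel '[{"gripper":0,"travel":[0,0,0.0003],"twist":0}]'
```

```text
time_s: 10.68
ee_pos: [533.4, -92.1, 304.5]
ee_rot: [180.0, -0.0, 20.9]
force: [1.2, -0.1, 0.3]
gripper_width: 0.1
```

```bash
python3 -m handwheel '[{"gripper":0,"travel":[0,0,0.0003],"twist":0}]'
```

```text
time_s: 10.77
ee_pos: [533.3, -92.1, 304.2]
ee_rot: [180.0, 0.0, 20.9]
force: [0.7, 0.3, 0.1]
gripper_width: 0.4
```

```bash
python3 -m handwheel '[{"gripper":0,"travel":[0,0,0.0003],"twist":0},{"gripper":0,"travel":[0,0,0.0003],"twist":0}]'
```

```text
time_s: 10.93
ee_pos: [533.3, -92.1, 304.2]
ee_rot: [180.0, -0.0, 20.9]
force: [-2.0, 0.1, 5.5]
gripper_width: 0.0
```

```bash
python3 -m handwheel '[{"gripper":0,"travel":[0,0,0.0003],"twist":0}]'
```

```text
time_s: 11.02
ee_pos: [533.3, -92.1, 304.2]
ee_rot: [180.0, -0.0, 20.9]
force: [-2.5, 0.2, 8.1]
gripper_width: 0.7
```

```bash
python3 -m handwheel '[{"gripper":0,"travel":[0,0,0.0003],"twist":0}]'
```

```text
time_s: 11.1
ee_pos: [533.3, -92.1, 304.2]
ee_rot: [180.0, -0.0, 20.9]
force: [-1.9, 0.3, 10.0]
gripper_width: 0.3
```

Contact at TCP z 304.2, stiffness about 9 N/mm. I press to about 14 N and start drawing.

```bash
python3 -m handwheel '[{"gripper":0,"travel":[0,0,0.0003],"twist":0},{"gripper":0,"travel":[0,0,0.0001],"twist":0}]'
```

```text
time_s: 11.27
ee_pos: [533.2, -92.1, 304.2]
ee_rot: [180.0, -0.0, 20.9]
force: [-3.2, 1.2, 10.8]
gripper_width: 0.3
```

```bash
python3 -m handwheel '[{"gripper":0,"travel":[0.0008,0,0],"twist":0},{"gripper":0,"travel":[0.0008,0,0],"twist":0},{"gripper":0,"travel":[0.0008,0,0],"twist":0},{"gripper":0,"travel":[0.0008,0,0],"twist":0}]'
```

```text
time_s: 11.6
ee_pos: [534.6, -91.6, 304.1]
ee_rot: [180.0, 0.3, 21.0]
force: [-10.7, -4.4, 16.8]
gripper_width: 0.5
```

```bash
python3 -m handwheel '[{"gripper":0,"travel":[0.0008,0,0],"twist":0},{"gripper":0,"travel":[0.0008,0,0],"twist":0},{"gripper":0,"travel":[0.0008,0,0],"twist":0}]'
```

```text
time_s: 11.85
ee_pos: [535.8, -91.2, 304.1]
ee_rot: [-180.0, 0.5, 21.0]
force: [-14.2, -5.6, 18.3]
gripper_width: 0.6
```

```bash
python3 -m handwheel '[{"gripper":0,"travel":[0.001,0,0],"twist":0},{"gripper":0,"travel":[0.001,0,0],"twist":0},{"gripper":0,"travel":[0.001,0,0],"twist":0}]'
```

```text
time_s: 12.1
ee_pos: [538.4, -90.2, 304.2]
ee_rot: [-180.0, 0.6, 21.0]
force: [-14.8, -5.5, 16.8]
gripper_width: 0.4
```

Run:
```python
from h import *
f=env.grab_frame("wrist");s=env.state();print(s["force"],s["ee_pos"])
w=f["frame"][190:340,240:440,::-1]
t=env.grab_frame("scene")["frame"][145:190,285:355,::-1]
cv2.imwrite("pics/d1.png",np.vstack([cv2.resize(w,(780,585))[:300],cv2.resize(t,(780,290),interpolation=3)]))
```

```text
[-12.42902564  -3.50844353  15.57172341] [538.70210214 -90.10466338 304.15582161]
```

View pics/d1.png

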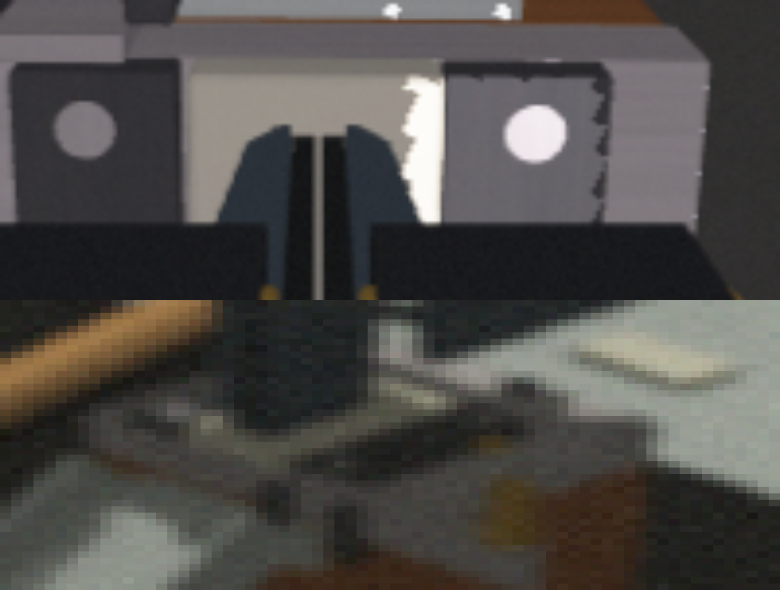

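The wrist view shows the channel vertical (cols 183–442 in the crop), the bar front near row 72 and the stop's end at col 125, clear of the nest. I'll draw a bit more and measure whether the bar is following.

```bash
cat > e.py <<'E'
from h import *
f=env.grab_frame("wrist");s=env.state();np.set_printoptions(precision=1,suppress=True)
o=np.array([522.8,-95.7]);a=np.radians(20.9);e=np.array([np.cos(a),np.sin(a)]);n=np.array([-e[1],e[0]])
def bx(p): return np.array([(p[:2]-o)@e,(p[:2]-o)@n])
F=np.array(s["force"]);print(s["time_s"],"fing",bx(np.array(s["ee_pos"])),"z",s["ee_pos"][2],"Fx",F[:2]@e,"Fy",F[:2]@n,"Fz",F[2])
g=cv2.cvtColor(f["frame"],cv2.COLOR_RGB2GRAY)
R=lambda x,y,z: proj(f,np.r_[o+e*x+n*y,z])
for nm,yy,z in(("bar",8,113.2),("bar",11,113.2),("rail",-28,110.7),("rail",28,110.7)):
    xs=np.arange(30,75,1.); u=np.array([R(x,yy,z) for x in xs]).astype(np.float32)
    pr=cv2.remap(cv2.blur(g,(5,1)),u[:,0].reshape(-1,1),u[:,1].reshape(-1,1),1).ravel().astype(int); print(nm,yy,pr.tolist())
E
python3 e.py
python3 -m handwheel '[{"gripper":0,"travel":[0.001,0,0],"twist":0},{"gripper":0,"travel":[0.001,0,0],"twist":0},{"gripper":0,"travel":[0.001,0,0],"twist":0}]'; python3 e.py
```

```text
12.25 fing [17.1 -0.4] z 304.16219666769035 Fx -12.370772117895136 Fy 0.12569368983690055 Fz 16.715817874555633
bar 8 [52, 67, 118, 148, 148, 148, 147, 148, 148, 147, 141, 117, 113, 101, 92, 93, 93, 82, 129, 137, 137, 136, 136, 134, 129, 129, 130, 129, 130, 130, 131, 130, 131, 131, 131, 131, 151, 202, 217, 217, 217, 218, 218, 218, 218]
bar 11 [147, 148, 148, 148, 148, 147, 148, 148, 148, 147, 142, 117, 113, 101, 92, 93, 93, 80, 125, 136, 137, 135, 135, 134, 131, 125, 129, 129, 129, 130, 129, 130, 129, 130, 130, 130, 130, 143, 209, 215, 215, 214, 215, 215, 215]
rail -28 [235, 235, 236, 236, 220, 123, 104, 104, 104, 52, 38, 71, 93, 92, 92, 92, 84, 67, 71, 67, 68, 68, 70, 70, 67, 75, 81, 87, 100, 138, 152, 145, 151, 144, 141, 132, 128, 136, 140, 147, 152, 158, 165, 170, 174]
rail 28 [119, 121, 121, 117, 100, 65, 50, 51, 51, 49, 41, 106, 119, 121, 116, 92, 91, 94, 94, 92, 89, 85, 84, 85, 78, 81, 90, 95, 96, 95, 97, 99, 98, 99, 112, 128, 122, 124, 131, 134, 141, 145, 154, 160, 164]
time_s: 12.5
ee_pos: [541.2, -89.1, 304.1]
ee_rot: [-180.0, 0.6, 21.0]
force: [-14.0, -6.4, 17.0]
gripper_wi
[... 295 characters left out ...]
131, 130, 131, 131, 135, 178, 216, 216, 217, 217]
bar 11 [127, 142, 145, 147, 147, 147, 147, 147, 147, 147, 147, 147, 143, 123, 113, 104, 92, 91, 102, 135, 137, 135, 135, 133, 133, 119, 129, 129, 129, 129, 130, 129, 129, 130, 130, 130, 129, 130, 130, 131, 180, 215, 214, 215, 214]
rail -28 [233, 233, 234, 234, 214, 112, 103, 103, 103, 59, 38, 59, 93, 92, 92, 92, 91, 66, 74, 85, 77, 69, 69, 70, 68, 68, 78, 84, 89, 89, 106, 149, 150, 146, 142, 132, 124, 132, 140, 144, 154, 157, 163, 169, 172]
rail 28 [117, 122, 122, 117, 99, 65, 50, 50, 49, 49, 42, 115, 118, 119, 117, 92, 91, 92, 94, 93, 90, 86, 83, 84, 79, 81, 87, 92, 94, 99, 98, 99, 97, 97, 95, 95, 109, 117, 123, 135, 139, 146, 152, 154, 163]
```

The bar front moves with the finger (40.5→42.5 mm). I keep drawing.

```bash
python3 -m handwheel '[{"gripper":0,"travel":[0.0012,0,0],"twist":0},{"gripper":0,"travel":[0.0012,0,0],"twist":0},{"gripper":0,"travel":[0.0012,0,0],"twist":0},{"gripper":0,"travel":[0.0012,0,0],"twist":0}]'
```

```text
time_s: 12.88
ee_pos: [545.6, -87.4, 304.2]
ee_rot: [-180.0, 0.6, 21.0]
force: [-13.7, -5.3, 17.6]
gripper_width: 0.6
```

```bash
python3 -m handwheel '[{"gripper":0,"travel":[0.0012,0,0],"twist":0},{"gripper":0,"travel":[0.0012,0,0],"twist":0},{"gripper":0,"travel":[0.0012,0,0],"twist":0},{"gripper":0,"travel":[0.0012,0,0],"twist":0}]'; python3 e.py | grep -v rail
```

```text
time_s: 13.22
ee_pos: [551.4, -85.3, 304.2]
ee_rot: [180.0, 0.3, 20.9]
force: [-4.6, -0.7, 9.8]
gripper_width: 0.4
13.2667 fing [31.3 -0.5] z 304.1640971881611 Fx -5.022422960253161 Fy 0.596487904376783 Fz 10.28335208652023
bar 8 [24, 25, 25, 25, 37, 47, 46, 47, 47, 47, 46, 47, 47, 47, 52, 67, 114, 145, 145, 145, 145, 144, 145, 145, 141, 117, 111, 118, 127, 127, 127, 127, 127, 128, 127, 128, 129, 129, 128, 129, 129, 130, 129, 130, 129]
bar 11 [23, 25, 26, 25, 37, 47, 51, 63, 72, 88, 106, 116, 132, 142, 144, 145, 145, 145, 145, 145, 145, 144, 146, 145, 141, 118, 111, 116, 127, 127, 127, 127, 127, 127, 127, 127, 128, 127, 127, 127, 128, 128, 128, 128, 129]
```

Past the plunger: force is down to 10 N and the bar front is at 54. I add a little pressure and go on.

```bash
python3 -m handwheel '[{"gripper":0,"travel":[0.001,0,0.0002],"twist":0},{"gripper":0,"travel":[0.0015,0,0.0001],"twist":0},{"gripper":0,"travel":[0.0015,0,0],"twist":0},{"gripper":0,"travel":[0.0015,0,0],"twist":0}]'
```

```text
time_s: 13.6
ee_pos: [557.5, -82.9, 304.1]
ee_rot: [180.0, 0.1, 20.9]
force: [-5.8, -0.8, 11.8]
gripper_width: 0.6
```

```bash
python3 -m handwheel '[{"gripper":0,"travel":[0.0015,0,0],"twist":0},{"gripper":0,"travel":[0.0015,0,0],"twist":0},{"gripper":0,"travel":[0.0015,0,0],"twist":0},{"gripper":0,"travel":[0.0015,0,0],"twist":0}]'; python3 e.py | grep -v rail
```

```text
time_s: 13.93
ee_pos: [563.2, -80.8, 304.1]
ee_rot: [180.0, 0.1, 20.9]
force: [-6.0, -1.6, 12.4]
gripper_width: 0.4
13.9833 fing [43.3 -0.5] z 304.07986374508044 Fx -4.99843919873836 Fy 0.42260053075429793 Fz 12.059666009247868
bar 8 [41, 41, 37, 37, 36, 34, 33, 31, 26, 23, 24, 24, 25, 23, 24, 24, 24, 32, 46, 46, 46, 45, 45, 46, 47, 46, 46, 51, 66, 108, 142, 143, 143, 143, 144, 143, 143, 139, 120, 110, 116, 127, 127, 128, 128]
bar 11 [24, 24, 24, 24, 24, 24, 26, 23, 24, 24, 25, 24, 24, 25, 23, 24, 24, 32, 46, 50, 63, 74, 89, 107, 117, 132, 141, 142, 143, 143, 143, 144, 144, 144, 143, 143, 143, 140, 121, 110, 115, 127, 126, 126, 127]
```

```bash
python3 -m handwheel '[{"gripper":0,"travel":[0.0015,0,0],"twist":0},{"gripper":0,"travel":[0.0015,0,0],"twist":0},{"gripper":0,"travel":[0.0015,0,0],"twist":0},{"gripper":0,"travel":[0.0015,0,0],"twist":0}]'
```

```text
time_s: 14.32
ee_pos: [568.9, -78.6, 304.1]
ee_rot: [179.9, 0.1, 20.9]
force: [-4.4, -1.1, 12.8]
gripper_width: 0.6
```

```bash
python3 -m handwheel '[{"gripper":0,"travel":[0.0015,0,0],"twist":0},{"gripper":0,"travel":[0.0015,0,0],"twist":0},{"gripper":0,"travel":[0.0015,0,0],"twist":0},{"gripper":0,"travel":[0.0015,0,0],"twist":0}]'
```

```text
time_s: 14.65
ee_pos: [576.1, -76.0, 304.2]
ee_rot: [179.9, -0.3, 20.9]
force: [2.0, 1.1, 4.7]
gripper_width: 0.3
```

```bash
python3 -m handwheel '[{"gripper":0,"travel":[0.0015,0,0],"twist":0},{"gripper":0,"travel":[0.0015,0,0],"twist":0},{"gripper":0,"travel":[0.0015,0,0],"twist":0}]'; python3 e.py | grep -v rail
```

```text
time_s: 14.9
ee_pos: [579.9, -74.5, 302.7]
ee_rot: [179.9, -0.1, 20.9]
force: [2.1, 1.0, 1.1]
gripper_width: 0.6
14.95 fing [61.  -0.6] z 302.38576682926373 Fx 2.8407955310070117 Fy -0.8513192848615797 Fz 1.5282902341467102
bar 8 [53, 52, 52, 52, 52, 52, 53, 53, 53, 52, 50, 48, 47, 48, 47, 45, 43, 42, 42, 38, 37, 35, 34, 33, 32, 30, 29, 26, 24, 24, 25, 24, 25, 24, 25, 24, 27, 46, 46, 46, 46, 47, 46, 46, 46]
bar 11 [31, 30, 30, 30, 30, 30, 30, 30, 30, 30, 30, 31, 30, 30, 29, 30, 29, 28, 27, 25, 24, 24, 23, 25, 24, 25, 24, 24, 25, 23, 25, 24, 25, 24, 25, 24, 29, 46, 51, 64, 76, 87, 103, 114, 126]
```

The bar has tipped. I move on slightly, lift clear, and look.

```bash
python3 -m handwheel '[{"gripper":0,"travel":[0.002,0,0],"twist":0},{"gripper":0,"travel":[0,0,0],"twist":0},{"gripper":0,"travel":[0,0,-0.015],"twist":0},{"gripper":0,"travel":[0,0,-0.02],"twist":0},{"gripper":0,"travel":[0,0,-0.02],"twist":0}]';python3 -m handwheel '[{"gripper":28,"travel":[-0.01,-0.03,0],"twist":0},{"gripper":28,"travel":[-0.01,-0.03,0],"twist":0},{"gripper":28,"travel":[0,-0.03,0],"twist":0},{"gripper":28,"travel":[0,0,0],"twist":0}]'; python3 m3.py w4 |head -12; cd pics
python3 - <<'E'
import cv2;cv2.imwrite("w4v.png",cv2.imread("w4.png")[:300])
E
```

```text
time_s: 15.37
ee_pos: [580.3, -74.0, 356.4]
ee_rot: [-179.9, 0.3, 20.9]
force: [-0.6, 0.1, -0.5]
gripper_width: 0.6
time_s: 15.7
ee_pos: [527.4, 5.9, 356.6]
ee_rot: [-179.8, 0.3, 21.1]
force: [-0.9, -0.5, -1.0]
gripper_width: 24.0
{'time_s': 15.7, 'ee_pos': array([527.4,   5.9, 356.6]), 'ee_rot': array([-179.8,    0.3,   21.1]), 'force': array([-0.9, -0.5, -1. ]), 'gripper_width': 23.995371804115635}
cam [597.2  32.7 336.1]
block [(0.76, [417.5, 224.9], [524.3, -96.1])]
nest_mouth [(0.97, [454.3, 216.1], [560.5, -80.1])]
back_stop []
bar_center [(0.96, [436.6, 37.1], [658.1, -16.9])]
plunger_tip []
stop_pin [(0.86, [314.7, 223.5], [527.2, 11.0])]
tray []
bar_center 0.69 [[630.7, -12.2], [671.8, 3.4], [679.5, -21.2], [638.8, -38.3]] mid [655.2 -17.1] [20.8, -72.5] [44.0, 25.8]
back_stop 0.63 [[598.7, 185.6], [712.3, -110.7], [569.8, -209.0], [428.9, 155.5]] mid [577.4   5.3] [-69.0, -145.4] [317.3, 173.1]
```

View pics/w4v.png

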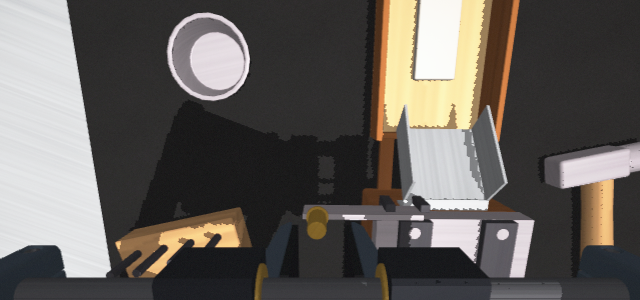

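The bar lies flat in the tray at (437,38). Now I re-centre over the open pin at (315,223), descend and grip.

```bash
python3 -m handwheel '[{"gripper":45,"travel":[0.001,-0.005,0],"twist":0},{"gripper":45,"travel":[0,0,0],"twist":0},{"gripper":45,"travel":[0,0,0],"twist":0}]'
```

```text
time_s: 16.45
ee_pos: [529.5, 8.3, 357.3]
ee_rot: [180.0, 0.0, 20.9]
force: [0.4, -0.8, -0.4]
gripper_width: 40.6
```

```bash
python3 -m handwheel '[{"gripper":45,"travel":[0,0,0.02],"twist":0},{"gripper":45,"travel":[0,0,0.016],"twist":0},{"gripper":45,"travel":[0,0,0],"twist":0},{"gripper":0,"travel":[0,0,0],"twist":0},{"gripper":0,"travel":[0,0,0],"twist":0}]' 10;python3 -m handwheel '[{"gripper":0,"travel":[0,0,0],"twist":0},{"gripper":0,"travel":[0,0,0],"twist":0},{"gripper":0,"travel":[0,0,0],"twist":0},{"gripper":0,"travel":[0,0,0],"twist":0}]'
```

```text
time_s: 16.87
ee_pos: [529.9, 8.2, 322.1]
ee_rot: [180.0, -0.1, 20.9]
force: [0.1, 0.6, 0.7]
gripper_width: 30.4
time_s: 17.2
ee_pos: [529.7, 8.5, 322.2]
ee_rot: [-180.0, -0.1, 20.9]
force: [-0.6, 2.2, 3.6]
gripper_width: 10.8
```

```bash
python3 -m handwheel '[{"gripper":0,"travel":[0,0.005,0],"twist":0},{"gripper":0,"travel":[0,0.005,0],"twist":0},{"gripper":0,"travel":[0,0.005,0],"twist":0},{"gripper":0,"travel":[0,0.005,0],"twist":0},{"gripper":0,"travel":[0,0.005,0],"twist":0}]' 
python3 -m handwheel '[{"gripper":0,"travel":[0,0.005,0],"twist":0},{"gripper":0,"travel":[0,0.005,0],"twist":0},{"gripper":0,"travel":[0,0.005,0],"twist":0},{"gripper":0,"travel":[0,0.0025,0],"twist":0},{"gripper":0,"travel":[0,0,0],"twist":0}]'
```

```text
time_s: 17.62
ee_pos: [538.8, -15.7, 322.1]
ee_rot: [180.0, -0.1, 20.9]
force: [-0.7, 3.3, 6.5]
gripper_width: 10.9
time_s: 18.03
ee_pos: [544.8, -31.6, 322.1]
ee_rot: [-179.9, -0.1, 20.8]
force: [-2.8, 5.9, 7.5]
gripper_width: 11.0
```

```bash
python3 -m handwheel '[{"gripper":0,"travel":[0,0.001,0],"twist":0},{"gripper":0,"travel":[0,0.001,0],"twist":0},{"gripper":0,"travel":[0,0,0],"twist":0}]'
```

```text
time_s: 18.28
ee_pos: [545.1, -32.3, 322.1]
ee_rot: [-179.7, -0.0, 20.8]
force: [-2.7, 10.8, 7.7]
gripper_width: 11.2
```

Hard against the shut limit: the force rises while the position holds. I release, lift and check.

```bash
python3 -m handwheel '[{"gripper":40,"travel":[0,-0.0015,0],"twist":0},{"gripper":40,"travel":[0,0,0],"twist":0},{"gripper":40,"travel":[0,0,0],"twist":0},{"gripper":40,"travel":[0,0,0],"twist":0}]'
python3 -m handwheel '[{"gripper":40,"travel":[0,0,-0.025],"twist":0},{"gripper":40,"travel":[0,0,-0.03],"twist":0},{"gripper":40,"travel":[0,0,-0.03],"twist":0},{"gripper":40,"travel":[-0.03,0.01,0],"twist":0},{"gripper":40,"travel":[-0.03,0.01,0],"twist":0}]'
python3 -m handwheel '[{"gripper":40,"travel":[0,0,0],"twist":0},{"gripper":40,"travel":[0,0,0],"twist":0}]'
python3 m3.py w5
python3 - <<'E'
from h import *
w=cv2.imread("pics/w5.png")[:260,100:580]
t=env.grab_frame("top")["frame"][100:300,250:480,::-1]
cv2.imwrite("pics/w5v.png",np.vstack([cv2.resize(w,(600,325)),cv2.resize(t,(316,275))[:, :316] if 0 else cv2.copyMakeBorder(cv2.resize(t,(316,275)),0,0,0,284,0)]))
E
```

```text
time_s: 18.62
ee_pos: [544.9, -32.6, 321.0]
ee_rot: [180.0, 0.0, 20.9]
force: [0.2, -0.0, -0.0]
gripper_width: 34.8
time_s: 19.03
ee_pos: [496.5, -72.6, 408.0]
ee_rot: [179.8, -0.2, 21.0]
force: [-0.1, -0.3, -1.1]
gripper_width: 36.8
time_s: 19.2
ee_pos: [495.1, -73.1, 406.5]
ee_rot: [180.0, -0.0, 20.8]
force: [-0.2, 0.2, 0.0]
gripper_width: 36.2
{'time_s': 19.2, 'ee_pos': array([495.1, -73.1, 406.5]), 'ee_rot': array([180. ,  -0. ,  20.8]), 'force': array([-0.2,  0.2,  0. ]), 'gripper_width': 36.16465297951776}
cam [565.3 -46.7 386.4]
block [(0.59, [350.3, 159.6], [524.9, -95.9])]
nest_mouth [(0.68, [361.3, 131.6], [558.8, -83.4])]
back_stop [(0.92, [359.1, 229.7], [486.5, -109.5])]
bar_center []
plunger_tip [(0.37, [341.2, 193.2], [507.1, -86.5])]
stop_pin [(0.64, [287.3, 128.0], [542.4, -28.9]), (0.32, [359.1, 128.2], [561.0, -78.3])]
tray []
bar_center 0.79 [[636.6, -31.7], [645.5, -55.2], [633.2, -60.4], [624.2, -36.5]] mid [634.9 -46. ] [-69.2, -157.0] [25.2, 13.4]
back_stop 0.84 [[561.3, 162.3], [708.3, -225.2], [531.7, -344.9], [351.6, 130.6]] mid [538.2 -69.3] [-69.2, -145.9] [414.5, 213.3]
```

View pics/w5v.png

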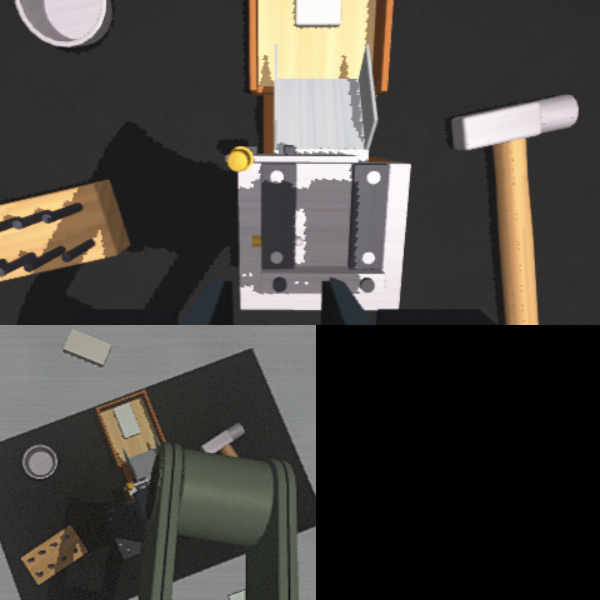

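The nest is empty and the stop spans the mouth, with the pin at (240,158) in its shut place. The bar lies flat in the tray, (318,10) in the upper view, and the hammer, punch stand and tin are undisturbed. I hand in.

```bash
python3 -c "
from workcell import env
print(env.job_done())"
```

```text
the job is handed in; nothing more can be done
None
```

The job is done and handed in at about 19 s of the 67 s allowed: the bar is in the tray and the stop is shut again.

- **Stop opened:** I gripped the pin and slid it 45 mm to its open limit.
- **Bar drawn out:** I pressed the closed fingertips on the bar and drew it along the nest at 10–18 N. It tipped off the ledge and went down the chute. The highest force I read on it was 18.3 N; I only saw readings at the end of each move, so brief peaks in between are unknown.
- **Stop shut:** I slid the pin back until the force rose with no further travel, then let go and backed off.

**Last checks:** The pictures show the bar lying flat in the tray, the nest empty and the stop across the mouth. The pin is within about 3 mm of its first measured place, which is about the detector's error. The hammer, punch stand and tin look undisturbed, and the arm touches nothing.

**Disagreements:**
- My first fit of the block's yaw, 14°, was wrong; the wrist camera put it at about 20.9°, and I used that.
- Early in the pull, the drag reached about 15 N, above the stated 7–9 N. I was pressing harder than 12 N, and the fingertip may have slipped slightly. The camera showed the bar following, and drag fell to about 5 N past the plunger.
- In the last wrist view, the network did not pinpoint the bar's centre (the bar was cut off by the frame edge). I confirmed it from the picture and the top camera.

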